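# Steady the rocking plate

### The job

One corner of the plywood plate rocks: press down on the corners one after another with the closed fingertips until you find the one that sinks under the finger, push that corner down as far as it goes, let it come up again, and then press the steel shim standing just in front of that corner (on the robot's side of it) down flat. Only press: do not pick up or lift anything, leave the other three shims standing as they are, and leave the plate, the tile on it and the things beside it in place.

Things in the scene. Friction and masses are not known exactly. Their poses are not given: they have to be found in the camera images.
- plate: loose plywood plate, 10 mm thick, 0.9 kg, lying level on four feet, top 52 mm above the table; an H from above: two bars (44 mm in x, 190 mm in y, centred at x = -68 and +68 mm) joined by a waist 80 mm wide. Origin: middle of the underside, x away from the robot, y left. Two fixed 8 mm pins pass through it at x = -68 and +68 mm, y = 0, and stand 14 mm above its top
- corner_near_left (a point): point on the plate's top at its near left corner, above the foot there, 23 mm in from the bar's end, halfway across the bar: the place to press. A firm corner does not sink. The one rocking corner has a springy foot: it sinks up to 6 mm, from about 1.5 N (start) to 4 N (stop), and rises when let go
- corner_near_right (a point): point on the plate's top at its near right corner, above the foot there, 23 mm in from the bar's end, halfway across the bar: the place to press. A firm corner does not sink. The one rocking corner has a springy foot: it sinks up to 6 mm, from about 1.5 N (start) to 4 N (stop), and rises when let go
- corner_far_left (a point): point on the plate's top at its far left corner, above the foot there, 23 mm in from the bar's end, halfway across the bar: the place to press. A firm corner does not sink. The one rocking corner has a springy foot: it sinks up to 6 mm, from about 1.5 N (start) to 4 N (stop), and rises when let go
- corner_far_right (a point): point on the plate's top at its far right corner, above the foot there, 23 mm in from the bar's end, halfway across the bar: the place to press. A firm corner does not sink. The one rocking corner has a springy foot: it sinks up to 6 mm, from about 1.5 N (start) to 4 N (stop), and rises when let go
- shim_1 (a joint): how far shim 1 is bent down, rad: 0 to 0.15 at the start (free end 0.6 to 0.45 rad above level), 0.6 when flat. Stiff hinge, stays where left; about 3 N on its tab point bends it. Only the rocking corner's shim goes flat; one at a firm corner stops at 0.38 and stays bent. Shims and feet look alike; which number is at which corner varies
- tab_1 (a point): point on top of shim 1, a steel strip 73 x 20 x 3 mm hinged by the bar at one of the four corners and rising toward the robot: 45 mm from its hinge, 10 mm from its free end. When flat, this point is 42 mm above the table and 76 mm from its corner point, along the plate's -x
- shim_2 (a joint): how far shim 2 is bent down, rad: 0 to 0.15 at the start (free end 0.6 to 0.45 rad above level), 0.6 when flat. Stiff hinge, stays where left; about 3 N on its tab point bends it. Only the rocking corner's shim goes flat; one at a firm corner stops at 0.38 and stays bent. Shims and feet look alike; which number is at which corner varies
- tab_2 (a point): point on top of shim 2, a steel strip 73 x 20 x 3 mm hinged by the bar at one of the four corners and rising toward the robot: 45 mm from its hinge, 10 mm from its free end. When flat, this point is 42 mm above the table and 76 mm from its corner point, along the plate's -x
- shim_3 (a joint): how far shim 3 is bent down, rad: 0 to 0.15 at the start (free end 0.6 to 0.45 rad above level), 0.6 when flat. Stiff hinge, stays where left; about 3 N on its tab point bends it. Only the rocking corner's shim goes flat; one at a firm corner stops at 0.38 and stays bent. Shims and feet look alike; which number is at which corner varies
- tab_3 (a point): point on top of shim 3, a steel strip 73 x 20 x 3 mm hinged by the bar at one of the four corners and rising toward the robot: 45 mm from its hinge, 10 mm from its free end. When flat, this point is 42 mm above the table and 76 mm from its corner point, along the plate's -x
- shim_4 (a joint): how far shim 4 is bent down, rad: 0 to 0.15 at the start (free end 0.6 to 0.45 rad above level), 0.6 when flat. Stiff hinge, stays where left; about 3 N on its tab point bends it. Only the rocking corner's shim goes flat; one at a firm corner stops at 0.38 and stays bent. Shims and feet look alike; which number is at which corner varies
- tab_4 (a point): point on top of shim 4, a steel strip 73 x 20 x 3 mm hinged by the bar at one of the four corners and rising toward the robot: 45 mm from its hinge, 10 mm from its free end. When flat, this point is 42 mm above the table and 76 mm from its corner point, along the plate's -x
- tile: loose pale glazed tile, 50 x 58 x 8 mm, lying on the waist of the plate; origin at the centre of its underside. Leave it there
- eraser: loose white eraser, 20 x 42 x 12 mm, on the table to the right; origin at the centre of its underside. Leave it
- bisque_cup: loose small terracotta cup, 65 mm across, 50 mm high, on the table to the right; origin at the centre of its underside. Leave it
- masking_tape: loose roll of masking tape, 105 mm across, 20 mm high, on the table to the right; origin at the centre of its underside. Leave it

How it is judged (in metres and radians):
On the way:
1. the rocking corner has been pressed down by more than 3 mm, all shims still standing (height (world z) of any of corner_near_left, corner_near_right, corner_far_left, corner_far_right below 0.049 m and value of joint each of shim_1, shim_2, shim_3, shim_4 below 0.22 rad), for 0.1 s.
At the end, for the whole second after the job is handed in: The rocking corner's shim is flat (its joint above 0.52 of 0.6 rad), the other three still stand (below 0.22 rad); the plate lies still within 12 mm of where it was with all corners at its level height (-2 to +2.5 mm), the tile within 20 mm of where it was (((value of joint shim_1 above 0.52 rad and value of joint each of shim_2, shim_3, shim_4 below 0.22 rad) or (value of joint shim_2 above 0.52 rad and value of joint each of shim_1, shim_3, shim_4 below 0.22 rad) or (value of joint shim_3 above 0.52 rad and value of joint each of shim_1, shim_2, shim_4 below 0.22 rad) or (value of joint shim_4 above 0.52 rad and value of joint each of shim_1, shim_2, shim_3 below 0.22 rad)) and height (world z) of corner_near_left between 0.05 and 0.0545 m and height (world z) of corner_near_right between 0.05 and 0.0545 m and height (world z) of corner_far_left between 0.05 and 0.0545 m and height (world z) of corner_far_right between 0.05 and 0.0545 m and distance of plate from where it was at the start of the episode below 0.012 m and linear speed of plate below 0.02 m/s and distance of tile from where it was at the start of the episode below 0.02 m); the robot touches nothing.
It fails at once if the plate is lifted or tipped (height (world z) of plate above 0.052 m or angle between plate's own z axis and vertical above 0.12 rad).
It fails at once if the tile is lifted or pushed off its place (distance of tile from where it was at the start of the episode above 0.03 m or height (world z) of tile above 0.065 m).
It fails at once if the eraser, cup or tape roll is disturbed (distance of any of eraser, bisque_cup, masking_tape from where it was at the start of the episode above 0.02 m).
It also fails if it takes over 54 s, if anything falls off the work surface, if the arm or the gripper's body presses on something with over 40 N, if the wrist force passes 120 N, or if a joint passes its speed limit or range.

### The arm

A 6-joint arm with a two-finger parallel gripper is mounted at the origin on a cart in front of the work surface, level with it; the furniture and walls round the work are solid. World frame = base frame: x ahead of the robot, y to its left, z up, the work surface at z = 0. Lengths are in m, angles in degrees, forces in N, time in s.
With the tool pointing down it reaches from about 0.325 to 0.775 m from the base axis. Payload 5.5 kg.
Tool frame: the origin (TCP) lies at the centre of the arm's flange, where the gripper is bolted on; the fingertips stand 182 mm ahead of it and the grasp point (between the pads) lies 163 mm ahead of it; z points along the fingers, y is the direction in which the jaws open and shut (so a half turn about z gives the same grasp; the last joint's range is limited). The gripper opens to 88 mm and grips with 3 to 60 N. Pads are 20 mm wide; open, the fingers measure 115 mm over their backs; the gripper's body (75 mm by 178 mm) begins 61 mm behind the grasp point.
Start: joints at [65.564, 5.22, 70.514, -0, 104.267, -3.249], TCP at [0.217, 0.559, 0.405] pointing down, gripper open.
Joint ranges: [-164.24, 164.24], [-49.07, 125.15], [9.68, 141.18], [-86.29, 266.29], [3.28, 154.24], [-151.56, 151.56]. Speed limits (degrees/s): [147.25, 147.25, 172.46, 180, 180, 180].

### API

Orientations are given as [roll, pitch, yaw] about the fixed x, y, z axes, in that order (R = Rz(yaw) Ry(pitch) Rx(roll)).
In Python, from station import r gives the robot as it stands. The module is installed in compiled form; this text tells all that it offers. Calls block until the motion is done:
- r.reach(position, orientation): joint-space move of the TCP to a pose.
- r.servo_line(position, rotation=None, speed=0.15): straight line of the TCP; rotation=None keeps the orientation; speed is the mean speed in m/s.
- r.move_joints(angles): joint-space move.
- r.let_go() and r.grab(squeeze=None): open the fingers fully, or close them until they stop; squeeze is the grip in N (None keeps the last).
- r.wait(seconds).
- r.inverse_kinematics(position, orientation): joint angles nearest the present ones, or None.
- r.sense(): the state.
- r.snapshot(name): name is "scene" or "top"; returns a dict with "frame" (384x512x3 uint8, red, green, blue), "fx", "fy", "cx", "cy" (pixels), "R" (3x3) and "t" (3): a world point X has camera coordinates R X + t. Camera axes: x right, y down, z forward; pixel columns grow to the right and rows downward; lengths in m; the calibration is good to about 2 mm. A picture is of the moment at which its call begins. There is no depth.
A pose or a line that the arm cannot do raises r.IKError and nothing moves.
- r.hand_in(): hands the job in, once; it reports no verdict.
The state is a dict: "clock": time; "joints": joint angles; "joint_vel": joint speeds; "joint_torque": joint torques, N m; "tcp_pos": TCP position; "orientation": TCP orientation; "contact_force": force on the tool from outside, world axes, zero at the start; "torque": the same for the moment, N m; "opening": finger opening in m.
Only numpy, scipy, OpenCV 4.12 (cv2) and the standard library are available. Lean on these libraries where they do the work, as an engineer would, in place of code of your own. Each camera call takes 0.05 s, during which the arm holds its last target.

## Working session

There is one attempt and no reset: what is moved stays moved. The work goes in short steps, each a Python script; the robot and the scene stay as the last script left them, time stands still between calls to the robot, and variables do not carry over. Pictures are saved under pics/ and viewed, and the job is handed in when it is done.

```bash
mkdir -p pics; python3 - <<'E'
from station import r
import cv2,numpy as np,pickle
for n in("scene","top"):
    d=r.snapshot(n); pickle.dump(d,open(n+".pkl","wb"))
    cv2.imwrite(f"pics/{n}0.png",cv2.resize(d["frame"][:,:,::-1],(800,600),interpolation=cv2.INTER_CUBIC))
    print(n,d["fx"],d["cx"],d["cy"],np.round(d["R"],3).tolist(),d["t"])
s=r.sense();print(s["clock"],s["contact_force"],s["orientation"],s["opening"])
E
```

```text
scene 383.2809188851174 256.399259403261 190.71037274564046 [[0.885, -0.466, -0.006], [-0.209, -0.386, -0.899], [0.416, 0.796, -0.439]] [-0.52034376  0.12228506  0.76640884]
top 399.14412955630223 253.46456018974996 192.1679476851896 [[-0.002, -0.999, 0.033], [-0.99, -0.003, -0.14], [0.14, -0.033, -0.99]] [-0.14345089  0.54486638  1.09734004]
0.1 [ 0.29031491 -0.3002013   0.06748416] [-1.79900746e+02 -6.72675075e-03  1.58810265e+02] 0.0878384578355968
```

View pics/scene0.png

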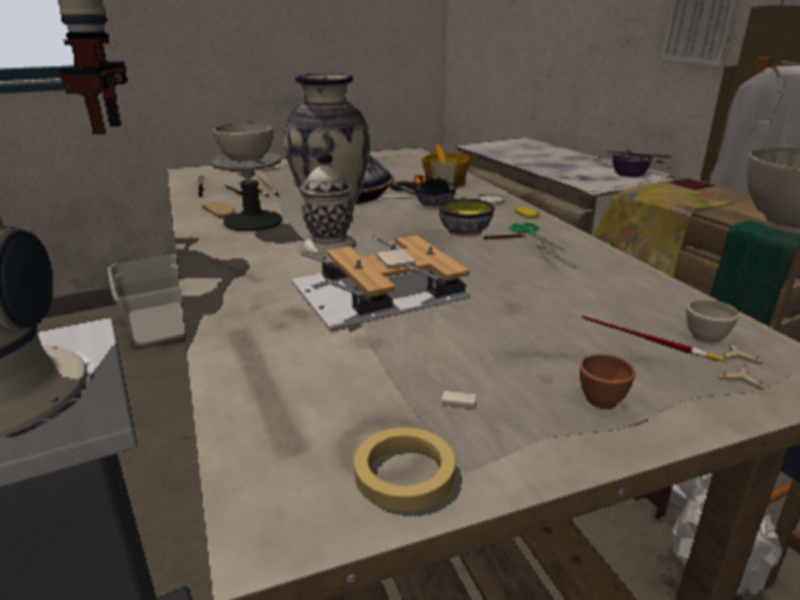

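View pics/top0.png

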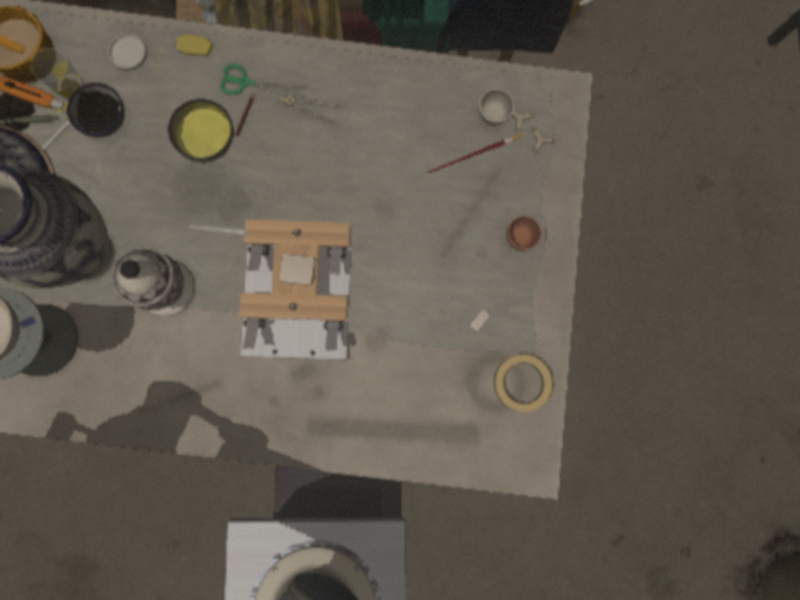

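The overview pictures show the H plate at about (296,270) in the top view, with the pins at (296,232) and (293,307). I'll enlarge that area.

```bash
python3 - <<'E'
import cv2,pickle
d=pickle.load(open("top.pkl","rb"));f=d["frame"][:,:,::-1]
c=f[132:237,142:242];cv2.imwrite("pics/topc.png",cv2.resize(c,None,fx=5.7,fy=5.7,interpolation=cv2.INTER_CUBIC))
d=pickle.load(open("scene.pkl","rb"));f=d["frame"][:,:,::-1]
c=f[140:215,180:310];cv2.imwrite("pics/scc.png",cv2.resize(c,None,fx=6,fy=6,interpolation=cv2.INTER_CUBIC))
E
```

```text
(no output)
```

View pics/topc.png

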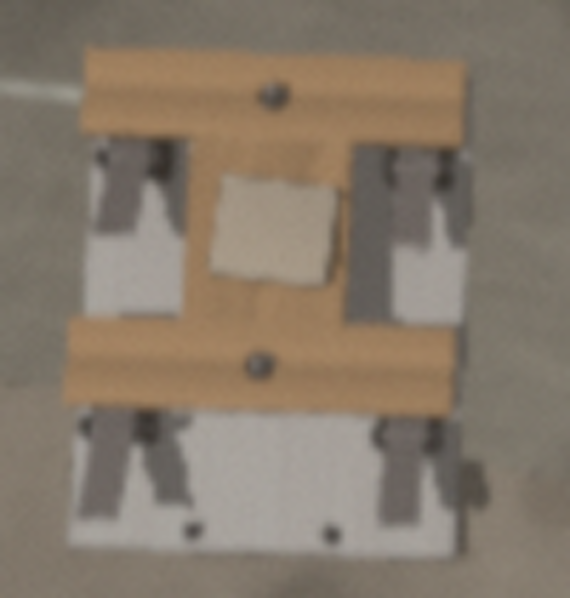

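View pics/scc.png

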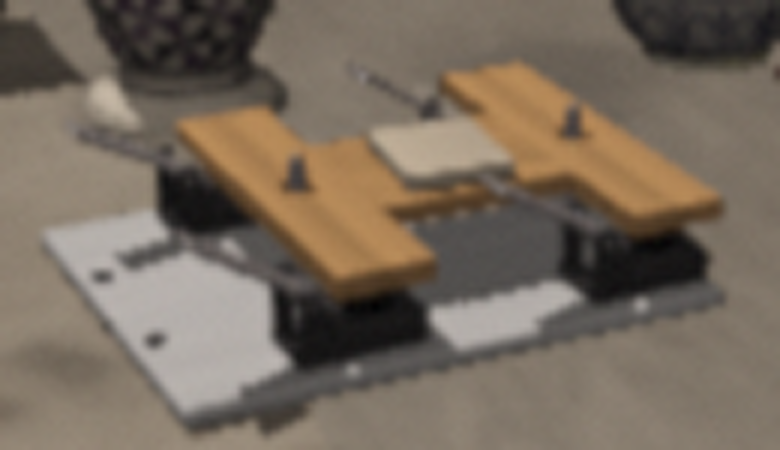

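```bash
cat > h.py <<'E'
import numpy as np,pickle
from scipy.optimize import least_squares
def proj(d,X):
    c=np.asarray(X)@np.array(d["R"]).T+d["t"]; return np.c_[c[:,0]/c[:,2]*d["fx"]+d["cx"],c[:,1]/c[:,2]*d["fy"]+d["cy"]]
def P(p,L):
    L=np.asarray(L,float);c,s=np.cos(p[2]),np.sin(p[2])
    return np.c_[p[0]+c*L[:,0]-s*L[:,1],p[1]+s*L[:,0]+c*L[:,1],L[:,2]]
E
python3 - <<'E'
from h import *
top=pickle.load(open("top.pkl","rb"));sc=pickle.load(open("scene.pkl","rb"))
a,b,y=.09,.046,.095
L=[(a,y),(a,-y),(b,-y),(b,y),(-b,y),(-b,-y),(-a,-y),(-a,y)];L=[(u,v,.052) for u,v in L]
px=np.array([(85,47),(467,62),(462,145),(82,133),(70,318),(458,328),(450,413),(66,402)])
px=(px+.5)/5.7-.5+[142,132]
Ls=[(-a,y),(-b,y),(-b,-y),(-a,-y),(b,y),(a,y),(a,-y),(b,-y)];Ls=[(u,v,.052) for u,v in Ls]
ps=np.array([(178,125),(268,106),(435,265),(337,286),(440,74),(522,62),(722,203),(630,221)])
ps=(ps+.5)/6-.5+[180,140]
ft=lambda p:(proj(top,P(p,L))-px).ravel()
fs=lambda p:(proj(sc,P(p,Ls))-ps).ravel()
for n,f in(("top",ft),("sc",fs),("both",lambda p:np.r_[ft(p),fs(p)])):
    q=least_squares(f,[.5,.1,0],loss="soft_l1");print(n,q.x,np.degrees(q.x[2]));print(np.round(f(q.x).reshape(-1,2),1).tolist())
p=q.x;np.save("pose.npy",p)
C=P(p,[(sx*.068,sy*.072,.052) for sx in(-1,1) for sy in(1,-1)]);print(C,np.hypot(C[:,0],C[:,1]))
# pins
print("pins",(proj(top,P(p,[(.068,0,.066),(-.068,0,.066)]))-[142-.5+.5,132])*5.7)
E
```

```text
top [ 0.60075498  0.04048993 -0.02749053] -1.575091510413415
[[0.2, 0.0], [-0.1, -0.4], [0.2, 0.1], [-0.2, -0.0], [-0.0, -0.4], [-0.3, -0.2], [0.5, 0.5], [-0.3, 0.4]]
sc [ 0.59812688  0.04002468 -0.03897696] -2.233215565595071
[[-0.3, -0.1], [-0.5, 0.5], [-0.0, -0.6], [-0.4, -0.7], [0.3, 0.8], [0.1, 0.5], [0.3, -0.1], [0.6, -0.1]]
both [ 0.5996173   0.04078998 -0.03294684] -1.8877151366439837
[[0.3, 0.2], [-0.1, 0.2], [0.2, 0.6], [-0.2, 0.2], [-0.2, -0.2], [-0.5, 0.4], [0.3, 1.0], [-0.6, 0.6], [-0.0, -0.2], [-0.3, 0.4], [0.6, -0.9], [0.3, -0.9], [0.4, 0.6], [0.1, 0.3], [0.7, -0.5], [1.1, -0.4]]
[[ 0.53402595  0.11499089  0.052     ]
 [ 0.52928246 -0.02893096  0.052     ]
 [ 0.66995214  0.11051093  0.052     ]
 [ 0.66520866 -0.03341092  0.052     ]] [0.54626607 0.53007257 0.67900555 0.66604718]
pins [[268.84713308  89.10236964]
 [253.80693424 361.68978009]]
```

Plate pose fits within about 2 mm, and the pins check out. The pagoda vase stands to the left at a similar radius, so I'll retract inward before sweeping over.

```bash
cat >> h.py <<'E'
from station import r
p=np.load("pose.npy");YAW=90+np.degrees(p[2]);O=[180,0,YAW]
def corner(n,z=.052):
    sx=-1 if "n" in n else 1; sy=1 if "l" in n else -1
    return P(p,[(sx*.068,sy*.072,z)])[0]
def F(n=3):
    return np.mean([r.sense()["contact_force"] for _ in range(n)],0)
def press(xy,ztip0,zmin,fmax,step=.001):
    """tip down from ztip0 until force>fmax or tip at zmin"""
    r.servo_line([xy[0],xy[1],ztip0+.182],O,speed=.08); r.wait(.15); f0=F(); z=ztip0; log=[]
    while z>zmin+1e-6:
        z-=step; r.servo_line([xy[0],xy[1],z+.182],O,speed=.03)
        s=r.sense(); f=s["contact_force"]-f0; log.append((round((z)*1e3,1),round((s["tcp_pos"][2]-.182)*1e3,1),round(f[2],1)))
        if f[2]>fmax or np.hypot(f[0],f[1])>8: break
    return log,f0
E
python3 - <<'E'
from h import *
r.grab()
r.reach([.15,.387,.43],[180,0,158.8]);print(r.sense()["clock"])
r.reach([.42,-.02,.40],O);print(r.sense()["clock"])
c=corner("nr");r.servo_line([c[0],c[1],.182+.085],O,speed=.25)
s=r.sense();print(s["clock"],s["tcp_pos"],s["orientation"],s["opening"],s["contact_force"])
E
```

```text
2.2167
4.0
4.8417 [ 0.52923863 -0.02851205  0.26799369] [1.79950853e+02 1.90945711e-03 8.81568810e+01] 0.00022832461821934618 [-0.05136361  0.15188351  0.05017067]
```

```bash
python3 - <<'E'
from h import *
import cv2
c=corner("nr");log,f0=press(c,.056,.046,5.5);print(log,f0,r.sense()["clock"])
d=r.snapshot("scene");cv2.imwrite("pics/s1.png",cv2.resize(d["frame"][140:215,180:310,::-1],None,fx=6,fy=6,interpolation=cv2.INTER_CUBIC))
E
```

```text
[(55.0, np.float64(55.1), np.float64(-0.3)), (54.0, np.float64(53.9), np.float64(-0.8)), (53.0, np.float64(52.9), np.float64(0.2)), (52.0, np.float64(52.3), np.float64(1.0)), (51.0, np.float64(51.3), np.float64(1.5)), (50.0, np.float64(50.1), np.float64(3.6)), (49.0, np.float64(49.1), np.float64(4.1)), (48.0, np.float64(48.1), np.float64(4.5)), (47.0, np.float64(47.4), np.float64(5.8))] [0.92643448 1.09087637 0.70599485] 7.75
```

View pics/s1.png

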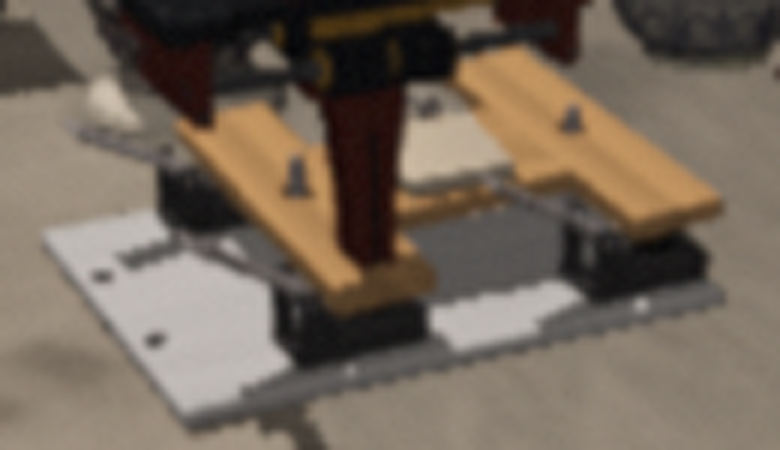

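The finger is on the near-right corner, whose right end now sits lower (top edge about (432,278) against (435,265) before). It sinks with a spring-like force. I'll push on to the stop.

```bash
python3 - <<'E'
from h import *
import cv2
c=corner("nr");z=.047
s0=0.7
while z>.0425:
    z-=.0007; r.servo_line([c[0],c[1],z+.182],O,speed=.03); s=r.sense();f=s["contact_force"][2]-s0
    print(round(z*1e3,1),round((s["tcp_pos"][2]-.182)*1e3,2),round(f,1))
    if f>15: break
r.wait(.3);s=r.sense();print(s["tcp_pos"]-np.array([0,0,.182]),s["contact_force"])
d=r.snapshot("scene");cv2.imwrite("pics/s2.png",cv2.resize(d["frame"][140:215,180:310,::-1],None,fx=6,fy=6,interpolation=cv2.INTER_CUBIC))
r.servo_line([c[0],c[1],.075+.182],O,speed=.1);print(r.sense()["clock"])
# compare: firm corner near left
c=corner("nl");r.servo_line([c[0],c[1],.075+.182],O,speed=.2)
log,f0=press(c,.055,.046,5.5);print([tuple(map(float,l)) for l in log],r.sense()["clock"])
d=r.snapshot("scene");cv2.imwrite("pics/s3.png",cv2.resize(d["frame"][140:215,180:310,::-1],None,fx=6,fy=6,interpolation=cv2.INTER_CUBIC))
r.servo_line([c[0],c[1],.1+.182],O,speed=.1);print(r.sense()["clock"])
E
```

```text
46.3 47.27 7.6
45.6 47.06 10.7
44.9 46.94 12.8
44.2 46.86 16.3
[ 0.52922931 -0.02908796  0.04684289] [-8.28531396 -1.78428544 17.20026657]
9.6083
[(54.0, 53.9, -0.8), (53.0, 52.9, 0.6), (52.0, 52.4, 2.2), (51.0, 52.3, 7.8)] 12.025
12.7167
```

View pics/s2.png

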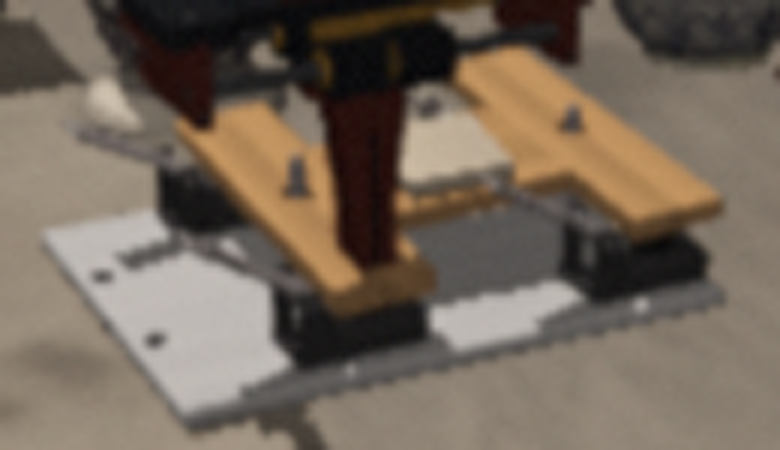

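View pics/s3.png

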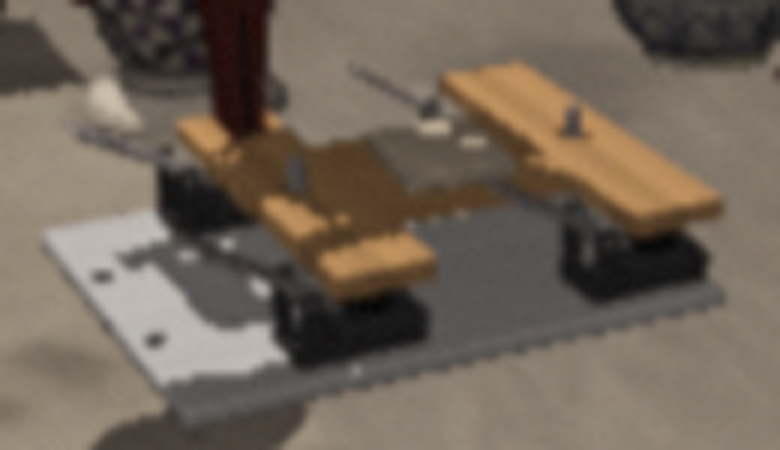

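The near-right corner sank from about 52.3 mm to a stop at 46.8 mm. Near-left was firm, with 7.8 N at 52.3 mm. The near-right corner is level again at (435,268). Before pressing, I'll check where its shim's tab is against the pictures.

```bash
python3 - <<'E'
from h import *
import cv2
r.servo_line([.45,.05,.33],O,speed=.3)
top=r.snapshot("top");sc=r.snapshot("scene")
x0=-.068-.031
pts=[]
for a in(.6,.45):
  for L in(0,45,55):
    pts.append((x0-L/1e3*np.cos(a),-.072,.042+L/1e3*np.sin(a)))
W=P(p,pts);print(W)
print(((proj(top,W)-[142,132]+.5)*5.7-.5).round());print(((proj(sc,W)-[180,140]+.5)*6-.5).round(),r.sense()["clock"])
cv2.imwrite("pics/t4.png",cv2.resize(top["frame"][132:237,142:242,::-1],None,fx=5.7,fy=5.7,interpolation=cv2.INTER_CUBIC))
cv2.imwrite("pics/s4.png",cv2.resize(sc["frame"][140:215,180:310,::-1],None,fx=6,fy=6,interpolation=cv2.INTER_CUBIC))
E
```

```text
[[ 0.49829929 -0.0279098   0.042     ]
 [ 0.46117934 -0.02668637  0.06740891]
 [ 0.45293046 -0.02641449  0.07305534]
 [ 0.49829929 -0.0279098   0.042     ]
 [ 0.45780116 -0.02657503  0.06157345]
 [ 0.44880157 -0.02627841  0.0659231 ]]
[[405. 438.]
 [398. 509.]
 [396. 525.]
 [405. 438.]
 [399. 517.]
 [397. 535.]]
[[297. 285.]
 [207. 245.]
 [187. 236.]
 [297. 285.]
 [200. 260.]
 [178. 255.]] 13.3583
```

View pics/s4.png

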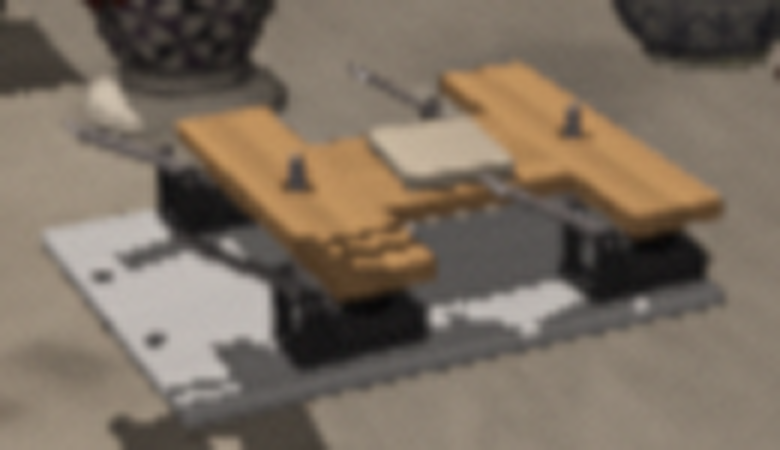

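View pics/t4.png

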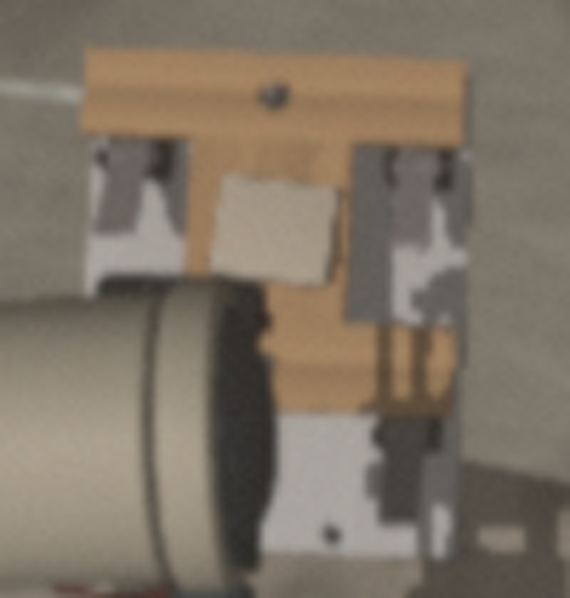

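Plate level and tile in place; the shim's free end at (177,236) in the scene view and (398,525) from above agrees with the prediction. Now I'll press that shim.

```bash
python3 - <<'E'
from h import *
import cv2
t=P(p,[(-.068-.076,-.072,.042)])[0];print(t)
r.servo_line([t[0],t[1],.1+.182],O,speed=.25)
log,f0=press(t,.078,.037,18,step=.0015);print([tuple(map(float,l)) for l in log[::2]],tuple(map(float,log[-1])),r.sense()["contact_force"],r.sense()["clock"])
d=r.snapshot("scene");cv2.imwrite("pics/s5.png",cv2.resize(d["frame"][140:215,180:310,::-1],None,fx=6,fy=6,interpolation=cv2.INTER_CUBIC))
E
```

```text
[ 0.45332371 -0.02642746  0.042     ]
[(76.5, 76.6, 0.2), (73.5, 73.4, -0.4), (70.5, 70.7, 2.6), (67.5, 67.4, 1.9), (64.5, 64.1, 2.6)] (63.0, 62.6, 5.0) [-7.791007    0.43838383  5.03164975] 16.9417
```

View pics/s5.png

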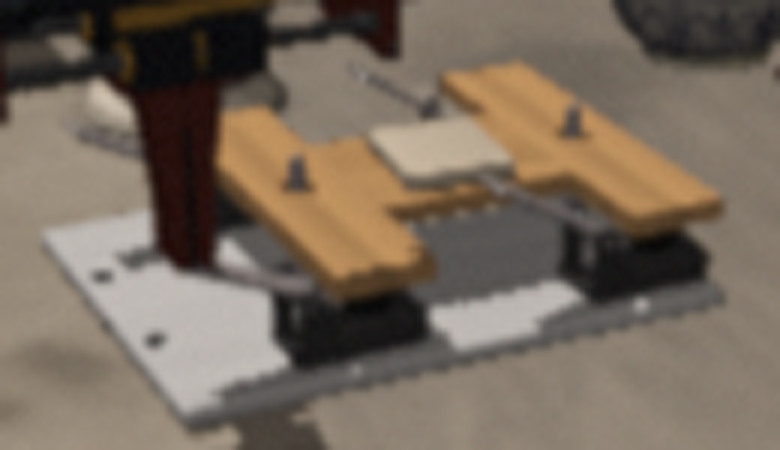

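The press stopped early on side force (-8 N in x). The strip's end was dragging or catching near the seam between the closed fingers. I'll back off and press 10 mm nearer the hinge, so the finger's near edge bears on the strip's face.

```bash
python3 - <<'E'
from h import *
import cv2
t=P(p,[(-.068-.066,-.072,.042)])[0]
q=r.sense()["tcp_pos"]
r.servo_line([q[0],q[1],.09+.182],O,speed=.12);r.wait(.1)
d=r.snapshot("scene");cv2.imwrite("pics/s6.png",cv2.resize(d["frame"][140:215,180:310,::-1],None,fx=6,fy=6,interpolation=cv2.INTER_CUBIC))
log,f0=press(t,.07,.037,18,step=.0015);print([tuple(map(float,l)) for l in log[::2]],tuple(map(float,log[-1])),r.sense()["contact_force"],r.sense()["opening"],r.sense()["clock"])
d=r.snapshot("scene");cv2.imwrite("pics/s7.png",cv2.resize(d["frame"][140:215,180:310,::-1],None,fx=6,fy=6,interpolation=cv2.INTER_CUBIC))
E
```

```text
[(68.5, 68.7, -0.3), (65.5, 65.3, 0.1), (62.5, 62.4, 0.3), (59.5, 59.4, 0.6), (56.5, 56.5, 1.8), (53.5, 53.3, 2.0), (50.5, 50.3, 1.0), (47.5, 47.3, 1.3), (44.5, 44.3, 3.0), (41.5, 41.9, 5.3), (38.5, 41.3, 18.3)] (38.5, 41.3, 18.3) [-9.6846386   0.71394958 18.10214046] 0.0001931654562609778 23.35
```

View pics/s6.png

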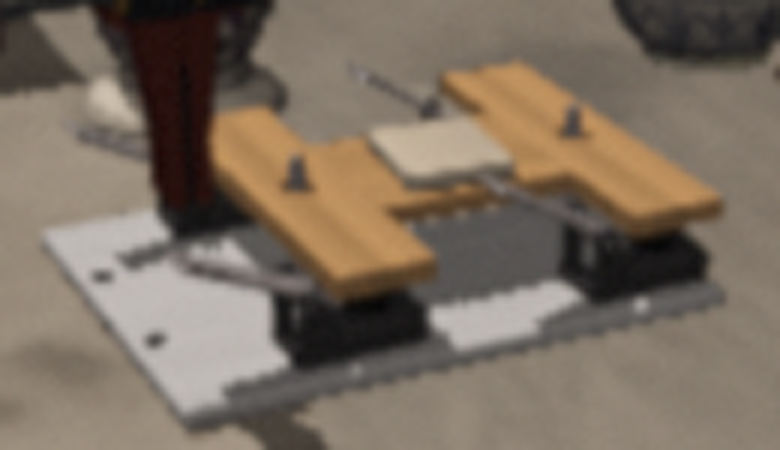

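View pics/s7.png

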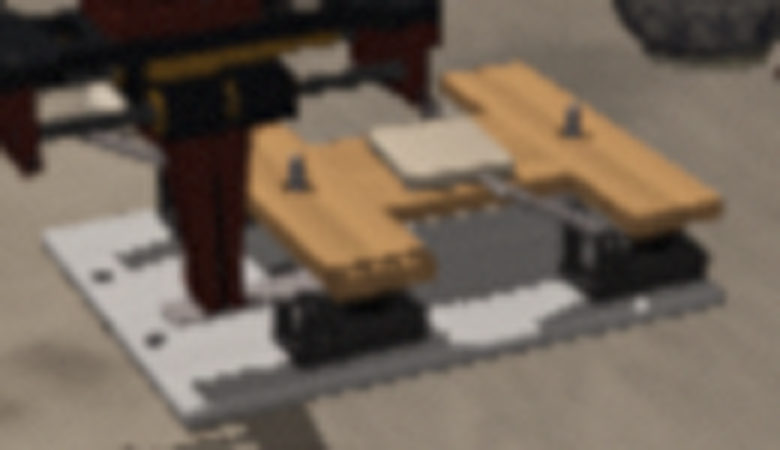

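The strip was half bent (end at (180,262)). It now lies flat, with its end at (170,310) and the tip stopped at 41.3 mm under 18 N. I'll release, clear the view and check.

```bash
python3 - <<'E'
from h import *
import cv2
q=r.sense()["tcp_pos"]
r.servo_line([q[0],q[1],.10+.182],O,speed=.12)
r.servo_line([.40,.0,.40],O,speed=.25);r.reach([.15,.36,.43],O);r.wait(.3)
sc=r.snapshot("scene");top=r.snapshot("top")
W=P(p,[(-.099-.055,-.072,.042)]);print(((proj(top,W)-[142,132]+.5)*5.7-.5).round(),((proj(sc,W)-[180,140]+.5)*6-.5).round(),r.sense()["clock"],r.sense()["contact_force"])
cv2.imwrite("pics/t8.png",cv2.resize(top["frame"][132:237,142:242,::-1],None,fx=5.7,fy=5.7,interpolation=cv2.INTER_CUBIC))
cv2.imwrite("pics/s8.png",cv2.resize(sc["frame"][140:215,180:310,::-1],None,fx=6,fy=6,interpolation=cv2.INTER_CUBIC))
E
```

```text
[[400. 549.]] [[168. 312.]] 26.7833 [0.0809636  0.14709597 0.38426043]
```

View pics/s8.png

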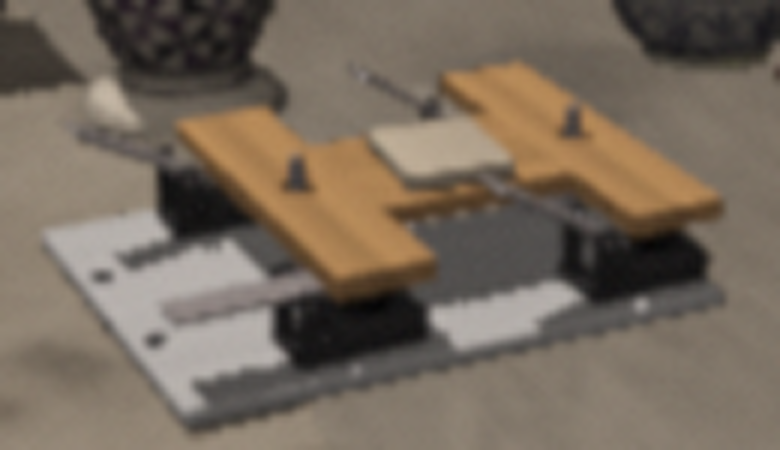

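View pics/t8.png

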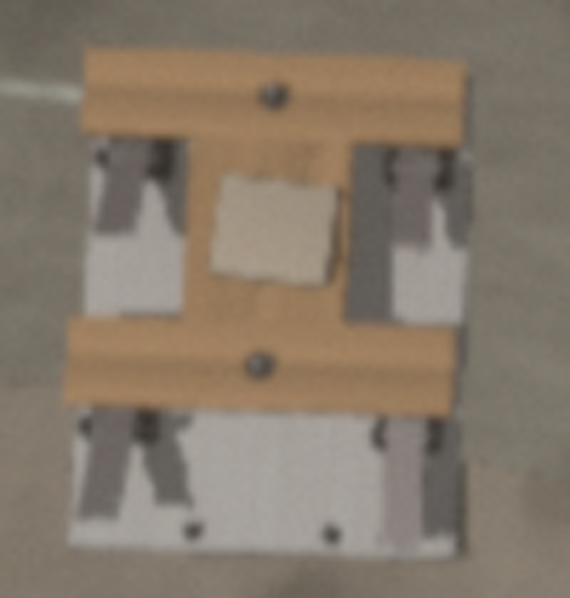

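The near-right shim is flat: its end at (168,310) in the scene view and (402,547) from above matches the flat prediction. The other three shims, the plate and the tile look the same as at the start.

```bash
python3 - <<'E'
from station import r
r.hand_in();print(r.sense()["clock"])
E
```

```text
the job is handed in; nothing more can be done
the job is handed in; nothing more can be done
```

The near-right corner was the rocking one. I pushed it to its stop and let it rise, then pressed its shim flat and handed the job in at about 27 s of the 54 s allowed.

- **Finding the corner:** I pressed near-right first. It sank from about 52.3 mm to a stop at 46.8 mm under up to 17 N, with all shims still standing. Near-left, pressed for comparison, was firm (7.8 N at 52.3 mm). I did not press the two far corners.
- **Pressing the shim:** The first press stopped half way because of an 8 N side force, probably from the strip's end dragging on the fingertips. I backed off and pressed 10 mm nearer the hinge. The fingertips then stopped at 41.3 mm under 18 N, against 42 mm expected for flat.
- **Last pictures, with the arm clear:** The shim's end was within a few enlarged-crop pixels of the predicted flat position in both views. The other three shims, the plate (level again) and the tile looked unchanged. I did not check the eraser, cup and tape roll again in a picture, but the arm never went near them.

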